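# Load the used ECG clamp and thermometer into the UV disinfector and start it

### The job

Get the used red electrode clamp and the thermometer ready in the UV disinfector: pull its tray out to the stop, slide each of the two across the tray into the nest that fits its shape until it lies flat at the bottom (leave them on the tray, do not pick them up), then push the tray fully home and only then press the green start button down and let go. Leave the other things around it as they are.

Things in the scene. Friction and masses are not known exactly. Their poses are not given: they have to be found in the camera images.
- tray_middle (a point): Middle of the grey tray's upper face (deck, z = 22 mm). x points into the machine (the way the tray slides home), y left. Inside, the tray is 136 mm (x) by 212 mm (y); side walls stand 8 mm above the deck, the amber front panel 36 mm, its inner face at x = -68 mm, 8 mm thick. The deck is flat from y = -69 to +59 mm
- tray (a joint): How far the tray has been pushed in, m: 0 = pulled out to its stop, 0.136 = fully home (front panel against the housing). It stays where it is left; moving it takes about 3 N
- tray_handle (a point): Middle of the steel bar handle, 9.6 mm thick, on the front of the tray; the bar runs 72 mm along y, 42 mm above the cabinet top, its axis 38 mm in front of the front panel, open from above. Axes as tray_middle
- clamp_nest (a point): Middle of the bottom of the clamp's nest, a blue-lined pocket 99 mm (x) by 33 mm (y) and 5 mm deep, along the left side wall of the tray. A lead-in 14 mm wide slopes down from the deck on its inner side to a 2 mm step. Axes as tray_middle
- thermometer_nest (a point): Middle of the bottom of the thermometer's nest, a blue-lined pocket 127 mm (x) by 23 mm (y) and 5 mm deep, along the right side wall of the tray. A lead-in 14 mm wide slopes down from the deck on its inner side to a 2 mm step. Axes as tray_middle
- limb_clamp: Red limb electrode clamp (like a flat clothes peg), 28 (x) by 93 (y) by 37 mm (z), 45 g, starts on the deck; it does not open here. Origin at the centre of its underside, y along its length; it may lie either way round in its nest
- thermometer: White digital thermometer, 18 (x) by 122 (y) by 13 mm (z), starts on the deck. Origin at the centre of its underside, y along its length. Its grip end (+y, from y = 10 mm) is 18 mm wide, with the centre of mass near y = +15 mm; it tapers to the probe at -y. It may lie either way round in its nest
- disinfector: White UV disinfector, fixed: housing 150 (x) by 244 (y) by 78 mm (z) with an amber window on top. Origin under its centre on the cabinet top, x away from the robot, y left. The tray runs in its front (-x) face; the opening is 56 mm high above the cabinet top: a seated clamp passes under it, one on the deck does not
- start_button_top (a point): Centre of the upper face of the round green start button, 24 mm across, on the front right of the housing's roof; it is pressed straight down
- start_button (a joint): Travel of the start button, m: 0 = up, 0.005 = fully down (about 4 N); it springs back
- pump_bottle: Clear pump bottle, 48 by 75 by 187 mm, standing left of the disinfector; origin at the centre of its underside
- carton: Small printed carton, 32 by 90 by 77 mm, standing at the left; origin at the centre of its underside
- alcohol_bottle: Small white bottle with a blue cap, 41 mm across, 92 mm high, at the left; origin at the centre of its underside
- tape_roll: Roll of white medical tape, 50 mm across, 26 mm high, at the left; origin at the centre of its underside
- gauze_pack: White gauze packet, 59 by 83 by 12 mm, lying at the front left; origin at the centre of its underside
- gauze_pack_top: White gauze packet, 59 by 83 by 12 mm, lying on the left of the disinfector's roof; origin at the centre of its underside

How it is judged:
On the way, in this order (a step that is already met when the one before it is completed fails the run):
1. the tray is pulled out to its stop (within 4 mm) (value of joint tray below 0.004 m), for 0.1 s.
2. the clamp and the thermometer lie flat at the bottom of their own nests (z of limb_clamp in the frame of clamp_nest between -0.004 and 0.0025 m and horizontal distance between limb_clamp and clamp_nest below 0.007 m and angle between the y axis of limb_clamp and the x axis of clamp_nest, either way round below 0.09 rad and angle between each of limb_clamp, thermometer's own z axis and vertical below 0.09 rad and z of thermometer in the frame of thermometer_nest between -0.004 and 0.0025 m and horizontal distance between thermometer and thermometer_nest below 0.007 m and angle between the y axis of thermometer and the x axis of thermometer_nest, either way round below 0.09 rad), for 0.2 s.
3. the tray is fully home (within 4 mm) with both still in their nests (all of step 2 and value of joint tray above 0.132 m), for 0.2 s.
4. the start button is pressed down (value of joint start_button above 0.0035 m and value of joint tray above 0.13 m), for 0.05 s.
At the end, for the whole second after the job is handed in: The clamp and the thermometer each lie flat (within 0.09 rad) at the bottom of their own nest (within 2.5 mm in height, 7 mm of the nest's middle, along the nest within 0.09 rad) and at rest, the tray is fully home (at least 0.131 m in), and the start button has been pressed and is up again (all of step 2 and value of joint tray above 0.131 m and value of joint start_button below 0.0015 m and linear speed of each of limb_clamp, thermometer below 0.02 m/s); the robot touches nothing.
It fails at once if the clamp or the thermometer is picked up (raised 25 mm above the deck) (height (world z) of any of limb_clamp, thermometer above 0.047 m).
It fails at once if the start button is pressed while the tray is not home (value of joint start_button above 0.003 m and value of joint tray below 0.128 m).
It fails at once if one of the things standing around is moved by more than 20 mm (distance of any of pump_bottle, carton, alcohol_bottle, tape_roll, gauze_pack, gauze_pack_top from where it was at the start of the episode above 0.02 m).
It also fails if it takes over 58 s, if anything falls off the work surface, if the arm or the gripper's body presses on something with over 40 N, if the wrist force passes 120 N, or if a joint passes its speed limit or range.

### The arm

A 6-joint arm with a two-finger parallel gripper is mounted at the origin on a cart in front of the work surface, level with it; the furniture and walls round the work are solid. World frame = base frame: x ahead of the robot, y to its left, z up, the work surface at z = 0. Lengths are in m, angles in rad, forces in N, time in s.
With the tool pointing down it reaches from about 0.375 to 0.975 m from the base axis. Payload 3.8 kg.
Tool frame: the origin (TCP) lies midway between the tips of the shut fingers; the grasp point (between the pads) lies 19 mm behind it; z points along the fingers, y is the line along which they close (so a half turn about z gives the same grasp; the last joint's range is limited). The gripper opens to 85 mm and grips with 20 to 120 N. Pads are 22 mm wide; open, the fingers measure 114 mm over their backs; the gripper's body (76 mm by 85 mm) begins 54 mm behind the grasp point. The pads swing forward as they close: fully open they stand 13 mm farther back than shut.
Start: joints at [-1.337, 0.264, 1.604, -0, 1.274, -0.037], TCP at [0.181, -0.65, 0.192] pointing down, gripper open.
Joint ranges: [-2.63, 2.63], [-0.94, 2.18], [0.31, 2.57], [-1.31, 4.45], [0, 2.66], [-2.55, 2.55]. Speed limits (rad/s): [2.57, 2.57, 3.14, 3.14, 3.14, 3.14].

### API

Orientations are given as a rotation vector (axis times angle).
In Python, from workcell import * gives the robot as it stands. The module is installed in compiled form; this text tells all that it offers.
- The arm moves only by the tool apply_moves, never from a script. Its arguments are lists of equal length, an entry for each row: "fingers": the opening, from 0 (shut) to 1 (fully open); "travel": the shift along the tool's x, y, z normalised to -1 to 1, where 1 is 0.05 m, a list of three; "rotation": the turn, a rotation vector about the tool's x, y, z normalised to -1 to 1, where 1 is 6 degrees, a list of three. In form: {"fingers": [fingers, ...], "travel": [[dx, dy, dz], ...], "rotation": [[ax, ay, az], ...]}. A call has 1 to 12 rows; each row shifts and turns the commanded pose from where the row before left it, along the tool's axes as they then stand; what a row does not reach is not made up. A row lasts 1/10 s, in which the tool goes at most 50 mm and 8.59 degrees, less where a joint would pass 70% of its speed; a pose out of reach is approached as far as the arm can. A call with a number of a shift or a turn outside -1 to 1 is refused whole. A call with a gripper value outside its range is refused whole. The fingers move at their own pace and stop on an object; "newtons" is the grip in N (left out, the last holds). Time passes only in rows, so rows that do not move let the fingers close. It gives the time, the measured TCP pose, the force, the opening and the grip force at its end, in the units of the state.
- read_state(): the state, without advancing time (a new reading comes with each control period).
- read_camera(name): name is "scene" or "side" or "wrist"; returns a dict with "image" (384x512x3 uint8, red, green, blue), "fx", "fy", "cx", "cy" (pixels), "extrinsics" (4x4, takes a point from world to camera coordinates). Camera axes: x right, y down, z forward; pixel columns grow to the right and rows downward; lengths in m; the calibration is good to about 2 mm. A picture is of the moment at which its call begins. There is no depth.
- finish_job(): hands the job in; it is judged then, once.
Trained networks look in the newest picture that a camera, given by its name, has taken for a name from the list of things; names that differ only in an ending like _2 or _b are one class to them, and where a whole thing is asked for, a point or a joint stands for the part that bears it (a point fixed in the world has none). Each returns a list of dicts, best first, with "p" (0 to 1); they miss things now and then, are a little off and sometimes report something else, mostly with a low value. They report only what shows in the picture. A call takes as long as a camera call.
- regions_of(camera, name): "mask" (384x512 bool, what is visible of it) and "bbox" ([left, top, width, height] in pixels, round what is visible of it).
- tip_of(camera, name): "location" ([column, row] in pixels: a listed point, or the origin of a listed thing).
The state is a dict: "time": time; "q": joint angles; "joint_vel": joint speeds; "joint_torque": joint torques, N m; "tool_pos": TCP position; "tcp_rot": TCP orientation; "wrist_force": force on the tool from outside, world axes, zero at the start; "torque": the same for the moment, N m; "width": opening from 0.0 (shut) to 1.0 (fully open); "grip_force": force on a finger pad.
Only numpy, scipy, OpenCV 4.12 (cv2) and the standard library are available. Lean on these libraries where they do the work, as an engineer would, in place of code of your own. Each camera call takes 0.05 s, during which the arm holds its last target. There are 200 camera calls.

## Working session

There is one attempt and no reset: what is moved stays moved. The work goes in short steps, Python scripts to look and compute and a tool call to move; the robot and the scene stay as the last step left them, time stands still between calls to the robot, and variables do not carry over. Pictures are saved under pics/ and viewed, at most 10 in all, crops included, and the job is handed in when it is done.

Besides the shell and the picture viewer there is one more tool, called after ">>>" as a command line: name --argument value ..., lists and objects as JSON in quotes. apply_moves: Moves the arm, as the interface text tells. Scaled input: -1 to 1 covers 0.05 m each way for a shift and 6 degrees each way for a turn. Its arguments: {"type":"object","properties":{"fingers":{"type":"array","items":{"type":"number"}},"travel":{"type":"array","items":{"type":"array","items":{"type":"number"}}},"rotation":{"type":"array","items":{"type":"array","items":{"type":"number"}}},"newtons":{"type":"number"}},"required":["fingers","travel","rotation"]}

```bash
mkdir -p pics; cat > h.py <<'E'
from workcell import *
import numpy as np, cv2
from scipy.spatial.transform import Rotation as R
def ray(c,px):
    E=np.array(c["extrinsics"]);Rm=E[:3,:3];o=-Rm.T@E[:3,3]
    d=Rm.T@np.array([(px[0]-c["cx"])/c["fx"],(px[1]-c["cy"])/c["fy"],1]);return o,d/np.linalg.norm(d)
def atz(c,px,z):
    o,d=ray(c,px);return o+d*(z-o[2])/d[2]
def tri(rs):
    A=0;b=0
    for o,d in rs:
        P=np.eye(3)-np.outer(d,d);A=A+P;b=b+P@o
    return np.linalg.solve(A,b)
def save(c,n): cv2.imwrite(f"pics/{n}.png",c["image"][:,:,::-1])
E
cat > a.py <<'E'
from h import *
np.set_printoptions(precision=4,suppress=True)
s=read_state();print(s["tool_pos"],s["tcp_rot"],s["width"],s["time"])
C={}
for n in ["scene","side"]:
    C[n]=read_camera(n);save(C[n],n+"0")
for t in ["tray_middle","tray_handle","clamp_nest","thermometer_nest","limb_clamp","thermometer","disinfector","start_button_top"]:
    rs=[]
    for n in C:
        r=tip_of(n,t)
        if r: rs.append(ray(C[n],r[0]["location"]));print(t,n,np.round(r[0]["location"],1),round(r[0]["p"],2))
    if len(rs)==2: print("   ",tri(rs))
im=np.hstack([C["scene"]["image"],C["side"]["image"]])
for n in C:print(n,ray(C[n],(256,192)))
E
python3 a.py
```

```text
[ 0.1803 -0.6496  0.1907] [-3.1107 -0.4237  0.0004] 0.9963312895165278 0.0
tray_middle scene [305.7 210.4] 0.41
tray_middle side [241.1 194.9] 0.63
    [ 0.5549 -0.0177 -0.0469]
tray_handle side [294.1 184.5] 0.62
clamp_nest scene [258.6 215.7] 0.95
clamp_nest side [255.3 212.2] 0.63
    [0.53   0.1481 0.0089]
thermometer_nest scene [296.4 177.8] 0.68
thermometer_nest side [240.1 181.5] 0.58
    [ 0.5839 -0.0089  0.021 ]
limb_clamp scene [269.8 201.3] 0.66
limb_clamp side [251.4 198. ] 0.75
    [0.544  0.1043 0.0257]
thermometer scene [286.1 182.8] 0.66
thermometer side [238.7 186.4] 0.54
    [0.583  0.0271 0.0215]
disinfector scene [246.2 175.5] 0.66
disinfector side [198.5 207.5] 0.58
    [0.6761 0.1068 0.0016]
start_button_top scene [277.4 148.5] 0.64
start_button_top side [209.1 154.3] 0.54
    [0.6549 0.0159 0.0983]
scene (array([-0.0534,  0.462 ,  0.8471]), array([ 0.5881, -0.3107, -0.7468]))
side (array([0.4767, 0.9687, 0.4283]), array([ 0.0592, -0.9111, -0.408 ]))
```

```bash
python3 - <<'E'
import cv2
a=cv2.imread("pics/scene0.png")[110:270,190:350];b=cv2.imread("pics/side0.png")[120:260,160:340]
cv2.imwrite("pics/c0.png",cv2.resize(a,None,fx=3.7,fy=3.7,interpolation=2));cv2.imwrite("pics/c1.png",cv2.resize(b,None,fx=4,fy=4,interpolation=2))
E
```

```text
(no output)
```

View pics/c0.png

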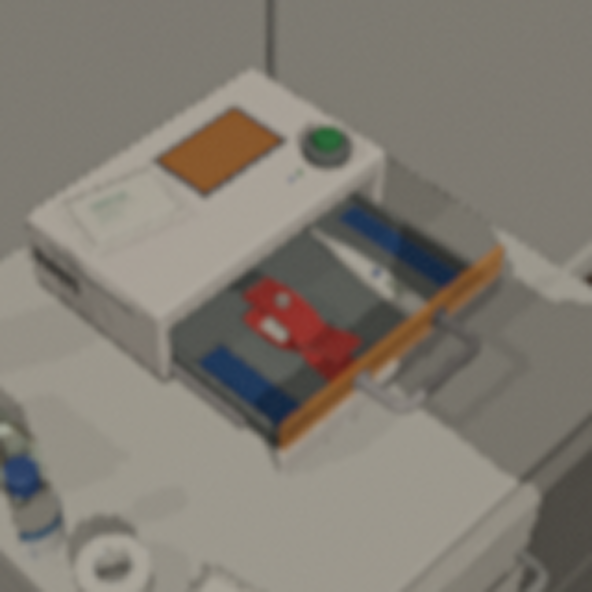

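View pics/c1.png

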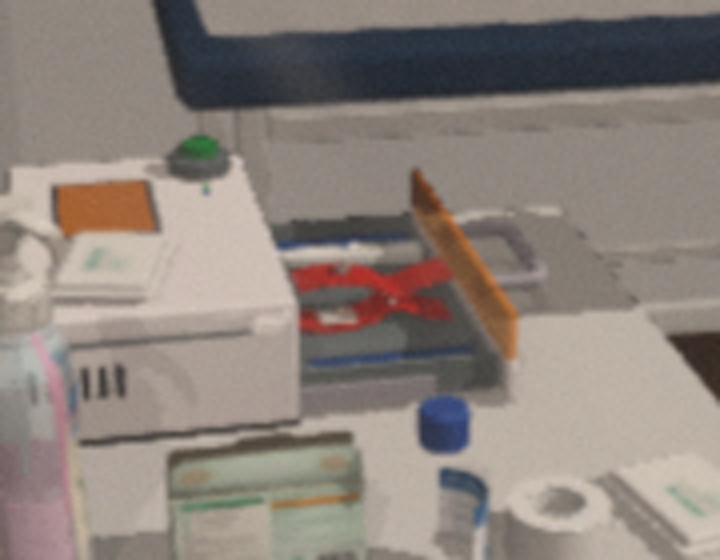

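The scene view shows the tray partly out: the U handle has its bar middle near scene crop (443,380), roof corners (30,217), (255,68), (383,155), (165,317), and panel top ends (503,248), (282,440). The clamp and thermometer lie skewed between the blue nests, both partly under the panel side and roof shadow.

```bash
cat > f.py <<'E'
from h import *
from scipy.optimize import least_squares
np.set_printoptions(precision=4,suppress=True)
C={n:read_camera(n) for n in["scene","side","wrist"]}
save(C["wrist"],"w0")
S=lambda u,v:(190+u/3.7,110+v/3.7)
D=lambda u,v:(160+u/4,120+v/4)
def proj(c,P):
    E=np.array(c["extrinsics"]);p=E[:3,:3]@P+E[:3,3];return np.array([c["fx"]*p[0]/p[2]+c["cx"],c["fy"]*p[1]/p[2]+c["cy"]])
obs=[("scene",(75,122,78),S(30,217)),("scene",(75,-122,78),S(255,68)),("scene",(-75,-122,78),S(383,155)),("scene",(-75,122,78),S(165,317)),("scene",(-75,122,0),S(168,375)),
("side",(-75,122,78),D(297,305)),("side",(-75,122,0),D(297,422)),("side",(-75,-122,78),D(243,160))]
def res(x,full=0):
    r=[]
    for n,p,u in obs:
        c,s=np.cos(x[2]),np.sin(x[2]);p=np.array(p)/1000
        r+=list(proj(C[n],np.array([x[0]+c*p[0]-s*p[1],x[1]+s*p[0]+c*p[1],p[2]]))-u)
    return r
f=least_squares(res,[.676,.107,.33],loss="soft_l1");x=f.x;print(x,np.degrees(x[2]),np.array(res(x)).reshape(-1,2))
c,s=np.cos(x[2]),np.sin(x[2]);Rm=np.array([[c,-s],[s,c]])
loc=lambda P:Rm.T@(np.array(P)[:2]-x[:2])
print("handle",h:=tri([ray(C["scene"],S(443,380)),ray(C["side"],D(528,250))]),loc(h))
for u in[(503,248),(282,440)]:print("paneltop",loc(atz(C["scene"],S(*u),.058)))
for t in["clamp_nest","thermometer_nest","limb_clamp","thermometer","start_button_top","tray_middle"]:
    for n in["scene","side"]:
        r=tip_of(n,t)
        if r:print(t,n,loc(atz(C[n],r[0]["location"],{"clamp_nest":.017,"thermometer_nest":.017,"start_button_top":.092}.get(t,.022))),round(r[0]["p"],2))
Ew=np.array(C["wrist"]["extrinsics"]);st=read_state();T=np.eye(4);T[:3,:3]=R.from_rotvec(st["tcp_rot"]).as_matrix();T[:3,3]=st["tool_pos"]
print("cam in tool",np.linalg.inv(T)@np.linalg.inv(Ew),C["wrist"]["fx"]); print(T[:3,:3])
E
python3 f.py
```

```text
[0.6763 0.1019 0.2695] 15.438407581732816 [[-1.119  -1.5122]
 [ 0.056  -1.2193]
 [ 2.024  -1.7161]
 [-1.4518 -0.1867]
 [-0.4849  2.7649]
 [ 0.4645 -2.4387]
 [ 1.0107  0.829 ]
 [-0.1549 -3.5117]]
handle [0.4475 0.0402 0.0414] [-0.237   0.0014]
paneltop [-0.1947 -0.1156]
paneltop [-0.2015  0.1278]
clamp_nest scene [-0.1202  0.0837] 0.96
clamp_nest side [-0.1239  0.1006] 0.86
thermometer_nest scene [-0.1191 -0.0985] 0.62
thermometer_nest side [-0.1192 -0.1082] 0.84
limb_clamp side [-0.1313  0.0343] 0.59
thermometer scene [-0.114  -0.0424] 0.52
thermometer side [-0.119  -0.0312] 0.58
start_button_top scene [-0.0397 -0.0902] 0.56
start_button_top side [-0.0407 -0.0918] 0.56
tray_middle scene [-0.1084 -0.0126] 0.77
tray_middle side [-0.1054  0.0059] 0.87
cam in tool [[ 0.0006 -0.9442 -0.3293  0.0863]
 [ 1.      0.0004  0.0007 -0.0008]
 [-0.0006 -0.3293  0.9442 -0.1809]
 [ 0.      0.      0.      1.    ]] 291.9725032621532
[[ 0.9635  0.2676 -0.    ]
 [ 0.2676 -0.9635  0.    ]
 [-0.     -0.     -1.    ]]
```

>>> apply_moves --fingers '[0, 0, 0, 0, 0, 0, 0, 0, 0, 0, 0, 0]' --travel '[[0.58, -0.74, 0], [0.58, -0.74, 0], [0.58, -0.74, 0], [0.58, -0.74, 0], [0.58, -0.74, 0], [0.58, -0.74, 0], [0.58, -0.74, 0], [0.58, -0.74, 0], [0.58, -0.74, 0], [0.58, -0.74, 0], [0.58, -0.74, 0], [0.58, -0.74, 0]]' --rotation '[[0, 0, 0], [0, 0, 0], [0, 0, 0], [0, 0, 0], [0, 0, 0], [0, 0, 0], [0, 0, 0], [0, 0, 0], [0, 0, 0], [0, 0, 0], [0, 0, 0], [0, 0, 0]]'

```text
time: 2.85
tool_pos: [0.3976, -0.1278, 0.1925]
tcp_rot: [3.112, 0.423, 0.002]
wrist_force: [1.4, -0.3, 0.7]
width: 0.001
grip_force: 0.0
```

>>> apply_moves --fingers '[0, 0, 0, 0, 0]' --travel '[[0.58, -0.74, 0], [0.58, -0.74, 0], [0.58, -0.74, 0], [0.58, -0.74, 0], [0, 0, 0]]' --rotation '[[0, 0, 0], [0, 0, 0], [0, 0, 0], [0, 0, 0], [0, 0, 0]]'

```text
time: 3.35
tool_pos: [0.4709, 0.049, 0.1925]
tcp_rot: [-3.11, -0.433, -0.003]
wrist_force: [-0.5, -0.7, 0.7]
width: 0.006
grip_force: 0.0
```

```bash
cat > w.py <<'E'
import sys
from h import *
np.set_printoptions(precision=4,suppress=True)
n=sys.argv[1]
c=read_camera("wrist");save(c,n)
s=read_state();Rt=R.from_rotvec(s["tcp_rot"]).as_matrix();p=np.array(s["tool_pos"])
print(s["time"],p,Rt[:2,0],s["width"],s["wrist_force"])
Z={"clamp_nest":.017,"thermometer_nest":.017,"start_button_top":.092,"tray_handle":.042}
for t in sys.argv[2:]:
    for r in tip_of("wrist",t)[:1]:
        P=atz(c,r["location"],Z.get(t,.022));print(t,np.round(r["location"],1),round(r["p"],2),P,"tool:",Rt.T@(P-p))
cv2.imwrite(f"pics/{n}b.png",cv2.resize(c["image"][:,:,::-1],None,fx=1.5,fy=1.5))
E
python3 w.py w1 tray_handle tray_middle clamp_nest thermometer_nest limb_clamp thermometer
```

```text
3.4 [0.4699 0.0466 0.1921] [0.9621 0.2726] -0.001663243437646191 [-0.3192 -0.1035  0.1634]
tray_handle [257.6 187.8] 0.93 [0.448  0.0388 0.042 ] tool: [-0.0232  0.0016  0.1501]
tray_middle [256.6  84. ] 0.78 [0.5602 0.0722 0.022 ] tool: [0.0938 0.     0.1702]
clamp_nest [179.5  97. ] 0.69 [0.522  0.1545 0.017 ] tool: [ 0.0796 -0.0895  0.1752]
thermometer_nest [339.8  79.9] 0.89 [ 0.5905 -0.0179  0.017 ] tool: [0.0984 0.095  0.1752]
limb_clamp [221.2  91.7] 0.94 [0.5412 0.1087 0.022 ] tool: [ 0.0855 -0.0403  0.1702]
thermometer [302.6  81.7] 0.82 [0.5767 0.023  0.022 ] tool: [0.0963 0.0519 0.1702]
```

View pics/w1b.png

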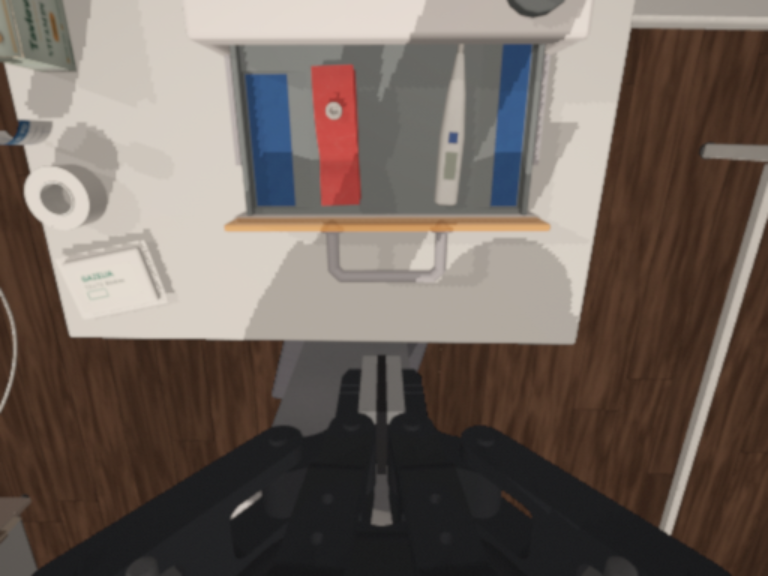

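The wrist view shows the tray square to the tool, with the bar at about (387,275) and the panel top at row 226. The clamp is tilted a few degrees left of centre with its screw at the top, and the thermometer's probe points to the housing. I'll hook the handle gap with shut fingers.

>>> apply_moves --fingers '[0, 0, 0, 0, 0, 0, 0]' --travel '[[0, 0, 0.9], [0, 0, 0.9], [0, 0, 0.6], [0, 0, 0.3], [0, 0, 0.3], [0, 0, 0.3], [0, 0, 0.1]]' --rotation '[[0, 0, 0], [0, 0, 0], [0, 0, 0], [0, 0, 0], [0, 0, 0], [0, 0, 0], [0, 0, 0]]'

```text
time: 4.4
tool_pos: [0.4677, 0.0429, 0.0205]
tcp_rot: [-3.113, -0.421, 0.004]
wrist_force: [-0.3, 0.0, -0.6]
width: -0.002
grip_force: 0.0
```

>>> apply_moves --fingers '[0, 0, 0, 0, 0, 0]' --travel '[[-0.08, 0, 0], [-0.08, 0, 0], [-0.08, 0, 0], [-0.08, 0, 0], [-0.08, 0, 0], [0, 0, 0]]' --rotation '[[0, 0, 0], [0, 0, 0], [0, 0, 0], [0, 0, 0], [0, 0, 0], [0, 0, 0]]'

```text
time: 5.0
tool_pos: [0.4495, 0.0387, 0.0222]
tcp_rot: [3.113, 0.424, 0.0]
wrist_force: [-0.3, -1.0, -0.2]
width: -0.003
grip_force: 0.0
```

>>> apply_moves --fingers '[0, 0, 0]' --travel '[[-0.08, 0, 0], [-0.04, 0, 0], [0, 0, 0]]' --rotation '[[0, 0, 0], [0, 0, 0], [0, 0, 0]]'

```text
time: 5.3
tool_pos: [0.4439, 0.0372, 0.0219]
tcp_rot: [3.113, 0.424, -0.0]
wrist_force: [-0.3, 0.2, -0.2]
width: 0.002
grip_force: 0.0
```

>>> apply_moves --fingers '[0, 0, 0]' --travel '[[-0.08, 0, 0], [-0.08, 0, 0], [-0.08, 0, 0]]' --rotation '[[0, 0, 0], [0, 0, 0], [0, 0, 0]]'

```text
time: 5.6
tool_pos: [0.4322, 0.0339, 0.0219]
tcp_rot: [-3.113, -0.424, 0.0]
wrist_force: [-0.3, -0.1, -1.0]
width: -0.003
grip_force: 0.0
```

```bash
python3 w.py w2 tray_handle tray_middle clamp_nest thermometer_nest limb_clamp thermometer
```

```text
5.65 [0.4314 0.0338 0.0217] [0.9635 0.2675] -0.00088122596164599 [-0.6186  0.6801  0.3091]
tray_handle [250.8 206.1] 0.97 [0.4516 0.0419 0.042 ] tool: [ 0.0216 -0.0024 -0.0203]
tray_middle [91.7 23.1] 0.71 [0.5243 0.1521 0.022 ] tool: [ 0.1212 -0.0892 -0.0005]
clamp_nest [91.3 25.4] 0.68 [0.5233 0.1548 0.017 ] tool: [ 0.121  -0.092   0.0045]
```

View pics/w2b.png

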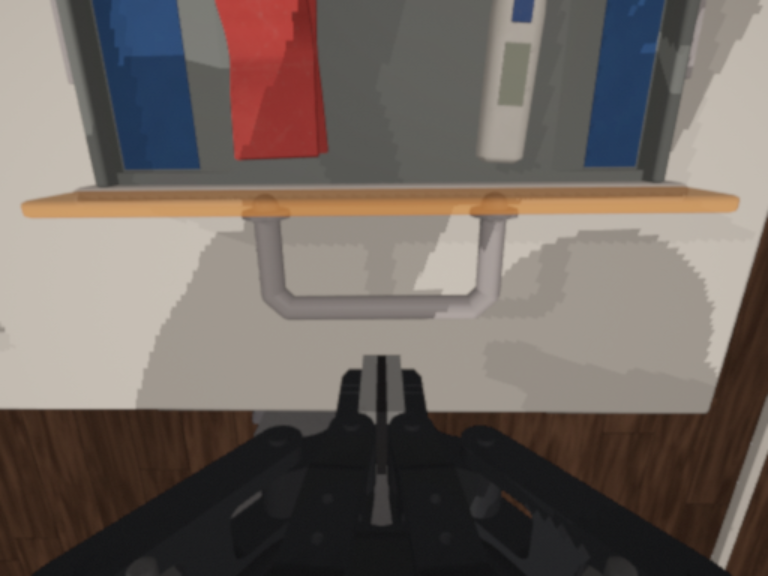

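```bash
python3 - <<'E'
from h import *
A=read_camera("side");B=read_camera("scene")
a=A["image"][120:240,200:340];b=B["image"][130:250,230:370]
o=np.hstack([cv2.resize(x[:,:,::-1],(400,343),interpolation=2) for x in(a,b)])
cv2.imwrite("pics/s3.png",o)
E
```

```text
(no output)
```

View pics/s3.png

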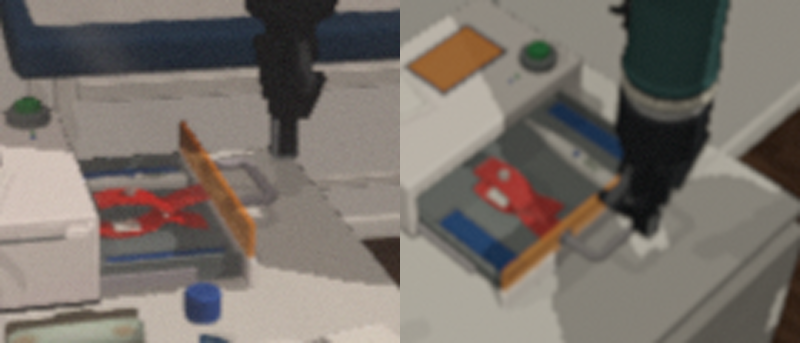

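```bash
python3 - <<'E'
from h import *
np.set_printoptions(precision=4,suppress=True)
A=read_camera("side");B=read_camera("scene");s=read_state();print(s["tool_pos"],s["q"],s["wrist_force"],s["time"])
def proj(c,P):
    E=np.array(c["extrinsics"]);p=E[:3,:3]@P+E[:3,3];return np.array([c["fx"]*p[0]/p[2]+c["cx"],c["fy"]*p[1]/p[2]+c["cy"]])
for c in(A,B):print(proj(c,np.array(s["tool_pos"])))
print(tri([ray(A,(299.7,174.9)),ray(B,(315.8,209))]))
for t in("tray_handle","tray_middle","clamp_nest","thermometer_nest"):
  for n,c in(("side",A),("scene",B)):
    r=tip_of(n,t)
    if r:print(t,n,atz(c,r[0]["location"],dict(tray_handle=.042,tray_middle=.022).get(t,.017)),r[0]["p"])
E
```

```text
[0.4328 0.034  0.022 ] [ 0.021  -0.0154  2.2609  0.      0.8962  1.321 ] [0.8522 1.3161 0.0991] 6.15
[297.5646 188.9301]
[314.1992 220.087 ]
[0.4322 0.0333 0.0625]
tray_handle side [0.4428 0.044  0.042 ] 0.63
tray_handle scene [0.4567 0.0409 0.042 ] 0.58
tray_middle side [0.5674 0.0814 0.022 ] 0.75
tray_middle scene [0.563  0.0669 0.022 ] 0.75
clamp_nest side [0.5259 0.1571 0.017 ] 0.7
clamp_nest scene [0.5297 0.1538 0.017 ] 0.98
thermometer_nest side [ 0.5923 -0.0185  0.017 ] 0.75
thermometer_nest scene [ 0.5868 -0.0207  0.017 ] 0.63
```

The side view shows the shut fingertips above the bar. Triangulation puts them at z≈0.062, while the state reports 0.022, so the real tips are about 40 mm higher than the reported TCP. This fits the wrist view and the missing contact. I'll go over the gap again and lower accordingly.

>>> apply_moves --fingers '[0, 0, 0, 0, 0, 0, 0]' --travel '[[0, 0, -0.2], [0.44, 0, 0], [0.43, -0.02, 0], [0, 0, 0], [0, 0, 0.3], [0, 0, 0.3], [0, 0, 0]]' --rotation '[[0, 0, 0], [0, 0, 0], [0, 0, 0], [0, 0, 0], [0, 0, 0], [0, 0, 0], [0, 0, 0]]'

```text
time: 7.25
tool_pos: [0.4713, 0.0463, 0.0003]
tcp_rot: [-3.112, -0.424, 0.008]
wrist_force: [0.4, 0.0, -0.4]
width: -0.002
grip_force: 0.0
```

>>> apply_moves --fingers '[0, 0, 0, 0, 0, 0]' --travel '[[0, 0, 0.2], [0, 0, 0.2], [0, 0, 0], [-0.08, 0, 0], [-0.08, 0, 0], [-0.08, 0, 0]]' --rotation '[[0, 0, 0], [0, 0, 0], [0, 0, 0], [0, 0, 0], [0, 0, 0], [0, 0, 0]]'

```text
time: 7.85
tool_pos: [0.4638, 0.0435, -0.0174]
tcp_rot: [-3.113, -0.424, -0.005]
wrist_force: [3.0, 1.3, -2.2]
width: 0.006
grip_force: 1.6
```

>>> apply_moves --fingers '[0, 0, 0, 0]' --travel '[[-0.08, 0, 0], [-0.08, 0, 0], [-0.08, 0, 0], [-0.08, 0, 0]]' --rotation '[[0, 0, 0], [0, 0, 0], [0, 0, 0], [0, 0, 0]]'

```text
time: 8.25
tool_pos: [0.4478, 0.039, -0.0175]
tcp_rot: [3.113, 0.424, 0.002]
wrist_force: [3.1, 0.6, 0.4]
width: 0.006
grip_force: 1.6
```

>>> apply_moves --fingers '[0, 0]' --travel '[[-0.08, 0, 0], [-0.04, 0, 0]]' --rotation '[[0, 0, 0], [0, 0, 0]]'

```text
time: 8.45
tool_pos: [0.4465, 0.0384, -0.0169]
tcp_rot: [-3.112, -0.422, -0.017]
wrist_force: [17.2, 6.0, -10.8]
width: 0.002
grip_force: 9.1
```

>>> apply_moves --fingers '[0, 0, 0, 0, 0, 0, 0, 0]' --travel '[[0.14, 0, 0], [0, 0, -0.5], [0, 0, -0.9], [0.3, 0, -0.9], [0.7, 0, -0.9], [0.6, 0, -0.3], [0, 0, 0], [0, 0, 0]]' --rotation '[[0, 0, 0], [0, 0, 0], [0, 0, 0], [0, 0, 0], [0, 0, 0], [0, 0, 0], [0, 0, 0], [0, 0, 0]]'

```text
time: 9.25
tool_pos: [0.52, 0.0594, 0.1508]
tcp_rot: [3.113, 0.424, -0.005]
wrist_force: [-0.3, -0.3, -0.8]
width: 0.002
grip_force: 0.0
```

```bash
python3 w.py w4 tray_handle tray_middle clamp_nest thermometer_nest limb_clamp thermometer start_button_top
```

```text
9.3 [0.5189 0.0593 0.1497] [0.9635 0.2677] -0.0015106737880171773 [ 0.0772 -0.2567 -0.8592]
tray_middle [252.2 153.2] 0.82 [0.5395 0.0675 0.022 ] tool: [ 0.0227 -0.0022  0.1276]
clamp_nest [170.7 167.3] 0.72 [0.4989 0.1501 0.017 ] tool: [ 0.0057 -0.0927  0.1328]
thermometer_nest [338.9 149.7] 0.89 [ 0.5675 -0.0226  0.017 ] tool: [0.0256 0.092  0.1325]
limb_clamp [221.1 161.3] 0.74 [0.5219 0.0976 0.022 ] tool: [ 0.0138 -0.036   0.1277]
thermometer [302.5 149.5] 0.6 [0.5578 0.0167 0.022 ] tool: [0.0268 0.0516 0.1276]
start_button_top [371.9  36. ] 0.97 [0.6614 0.0099 0.092 ] tool: [0.1244 0.0859 0.0571]
```

View pics/w4b.png

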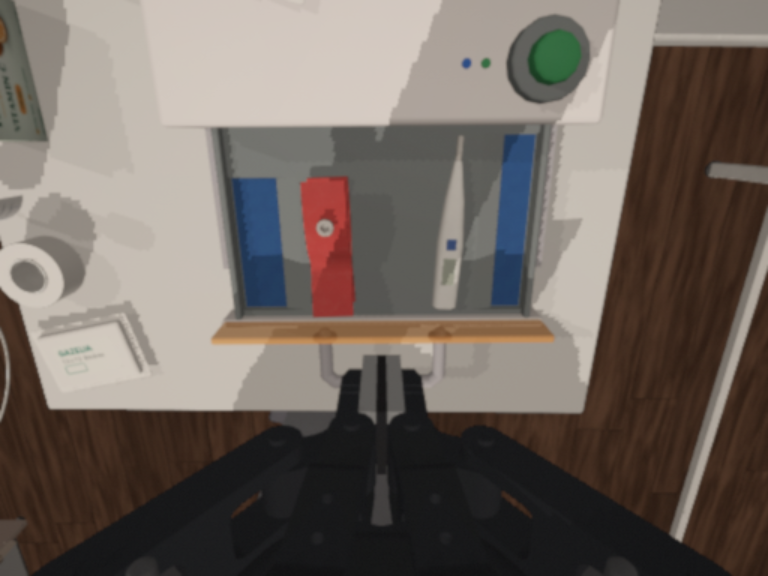

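```bash
cat > m.py <<'E'
from h import *
np.set_printoptions(precision=1,suppress=True)
c=read_camera("wrist");s=read_state();Rt=R.from_rotvec(s["tcp_rot"]).as_matrix();p=np.array(s["tool_pos"]);print(s["time"],p)
T=lambda u,v,z:(Rt.T@(atz(c,(u/1.5,v/1.5),z)-p))[:2]*1000
print("panel in top z58",T(240,322,.058),T(520,322,.058))
print("deck front edge ends",T(243,310,.022),T(525,310,.022))
print("housing front top",T(165,126,.078),T(600,122,.078))
print("cnest",[T(*q) for q in((233,179,.0195),(276,178,.0195),(243,307,.0195),(286,307,.0195))])
print("tnest",[T(*q) for q in((505,135,.0195),(534,135,.0195),(492,305,.0195),(520,306,.0195))])
for z in(.04,.05,.059):print("clamp",z,[T(*q,z) for q in((302,179),(347,177),(313,316),(352,316))])
print("therm",[T(*q) for q in((460,137,.027),(433,308,.033),(457,309,.033))])
print("btn",T(555,56,.092))
for t in("limb_clamp","thermometer"):
    r=regions_of("wrist",t)
    if r:
        q=cv2.minAreaRect(np.argwhere(r[0]["mask"])[:,::-1].astype(np.float32));print(t,r[0]["p"],cv2.boxPoints(q)*1.5)
E
python3 m.py
```

```text
9.7 [0.5 0.1 0.2]
panel in top z58 [-35.2 -96.6] [-35.1  94.1]
deck front edge ends [ -41.2 -105.8] [-41.  109.4]
housing front top [  89.9 -118.1] [ 92.1 118.1]
cnest [array([  56.2, -103.5]), array([ 56.9, -73.5]), array([ -39.7, -106.4]), array([-39.7, -73.4])]
tnest [array([85.2, 82.9]), array([ 85.2, 102.4]), array([-37.9,  84.5]), array([-38.8, 106.1])]
clamp 0.04 [array([ 58.2, -51.9]), array([ 59.4, -22.7]), array([-38.4, -49.7]), array([-38.4, -21.5])]
clamp 0.05 [array([ 59.1, -50.2]), array([ 60.4, -21.9]), array([-34.1, -48. ]), array([-34.1, -20.8])]
clamp 0.059 [array([ 60. , -48.6]), array([ 61.2, -21.2]), array([-30.3, -46.5]), array([-30.3, -20.1])]
therm [array([83.9, 51.4]), array([-35. ,  37.7]), array([-35.8,  55.4])]
btn [122.   84.5]
limb_clamp 0.73 [[299.  177.5]
 [346.8 175.2]
 [353.4 315.5]
 [305.5 317.8]]
thermometer 0.66 [[429.1 306.8]
 [446.2 135.1]
 [471.8 137.6]
 [454.6 309.3]]
```

The view shows the tray out at the stop. The clamp is nearly aligned at (327,246), the thermometer is at (450,220) with its probe to the rear, and the nests are at (260,243) and (513,220). The clamp needs about -5 mm in x and -54 mm in tool y. I'll grip it lightly and drag it along the deck.

>>> apply_moves --fingers '[0.65, 0.65, 0.65, 0.65, 0.65, 0.65, 0.65, 0.65]' --travel '[[0.26, -0.7, 0], [0, 0, 0.5], [0, 0, 0.8], [0, 0, 0.8], [0, 0, 0.6], [0, 0, 0.3], [0, 0, 0.16], [0, 0, 0]]' --rotation '[[0, 0, 0], [0, 0, 0], [0, 0, 0], [0, 0, 0], [0, 0, 0], [0, 0, 0], [0, 0, 0], [0, 0, 0]]' --newtons 20

```text
time: 10.6
tool_pos: [0.5243, 0.0968, -0.0068]
tcp_rot: [-3.113, -0.424, 0.001]
wrist_force: [-0.6, -0.5, -0.0]
width: 0.651
grip_force: 0.0
```

>>> apply_moves --fingers '[0.3, 0.2, 0.15, 0.1, 0.1, 0.1]' --travel '[[0, 0, 0], [0, 0, 0], [0, 0, 0], [0, 0, 0], [0, 0, 0], [0, 0, 0]]' --rotation '[[0, 0, 0], [0, 0, 0], [0, 0, 0], [0, 0, 0], [0, 0, 0], [0, 0, 0]]' --newtons 20

```text
time: 11.2
tool_pos: [0.5263, 0.0971, -0.0047]
tcp_rot: [-3.113, -0.424, -0.006]
wrist_force: [0.3, -0.2, 6.8]
width: 0.318
grip_force: 20.1
```

```bash
python3 w.py w5 clamp_nest limb_clamp
```

```text
11.25 [ 0.5263  0.0971 -0.0047] [0.9635 0.2675] 0.31813321356934193 [ 0.4052 -0.1981  6.3694]
clamp_nest [395.4 226.6] 0.67 [0.5567 0.0177 0.017 ] tool: [ 0.0081  0.0847 -0.0217]
limb_clamp [252.9 249.5] 0.68 [0.5214 0.0971 0.022 ] tool: [-0.0047 -0.0013 -0.0268]
```

View pics/w5b.png

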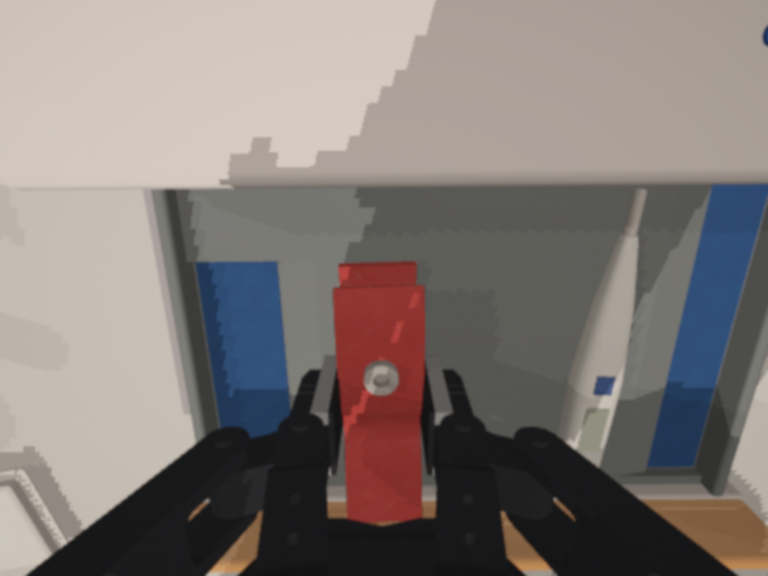

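The clamp is held squarely at (380,390), 27 mm wide, and the nest is at (243,350). I'll ease up 3 mm and drag.

>>> apply_moves --fingers '[0.1, 0.1, 0.1, 0.1, 0.1, 0.1, 0.1, 0.1]' --travel '[[0, 0, -0.06], [-0.08, -0.2, 0], [0, -0.2, 0], [0, -0.2, 0], [0, -0.2, 0], [0, -0.2, 0], [0, -0.09, 0], [0, 0, 0]]' --rotation '[[0, 0, 0], [0, 0, 0], [0, 0, 0], [0, 0, 0], [0, 0, 0], [0, 0, 0], [0, 0, 0], [0, 0, 0]]'

```text
time: 12.15
tool_pos: [0.5057, 0.149, -0.0036]
tcp_rot: [3.112, 0.426, -0.0]
wrist_force: [0.3, -0.6, -0.9]
width: 0.322
grip_force: 19.9
```

>>> apply_moves --fingers '[0.1, 0.1, 0.1]' --travel '[[0, 0, 0.06], [0, 0, 0.06], [0, 0, 0]]' --rotation '[[0, 0, 0], [0, 0, 0], [0, 0, 0]]'

```text
time: 12.45
tool_pos: [0.5063, 0.148, -0.0095]
tcp_rot: [-3.113, -0.423, -0.0]
wrist_force: [-0.4, 0.3, 2.7]
width: 0.321
grip_force: 20.8
```

```bash
python3 w.py w6 clamp_nest limb_clamp
```

```text
12.5 [ 0.5063  0.148  -0.0095] [0.9638 0.2668] 0.31425937143989763 [ 0.0659 -0.0156  2.3895]
limb_clamp [251.1 246.7] 0.79 [0.5057 0.1503 0.022 ] tool: [-0.     -0.0023 -0.0315]
```

View pics/w6b.png

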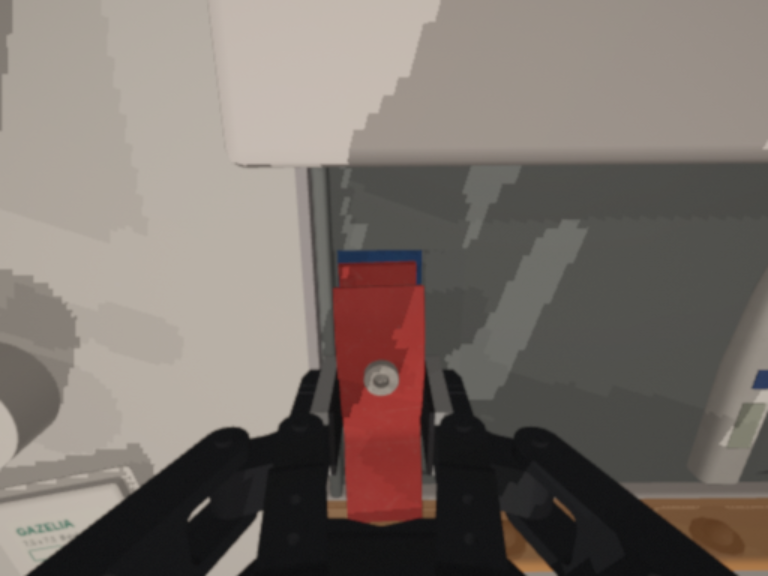

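The clamp lies inside the blue nest at (380,390), with a blue rim showing all round its rear end at row 251, and the tool dropped about 6 mm with it. I'll release it and go up to over the thermometer.

>>> apply_moves --fingers '[0.45, 0.45, 0.45, 0.45, 0.45, 0.45, 0.45, 0.45, 0.45, 0.45, 0.45, 0.45]' --travel '[[0, 0, 0], [0, 0, 0], [0, 0, -0.1], [0, 0, -0.4], [0, 0, -0.8], [0, 0, -0.8], [0, 0, -0.7], [0, 0.9, -0.4], [0, 0.9, 0], [-0.11, 0.9, 0], [0, 0.05, 0], [0, 0, 0]]' --rotation '[[0, 0, 0], [0, 0, 0], [0, 0, 0], [0, 0, 0], [0, 0, 0], [0, 0, 0], [0, 0, 0], [0, 0, 0], [0, 0, 0], [0, 0, 0], [0, 0, 0], [0, 0, 0]]'

```text
time: 13.8
tool_pos: [0.5374, 0.0132, 0.1506]
tcp_rot: [-3.113, -0.42, -0.0]
wrist_force: [-0.6, -0.6, -0.2]
width: 0.448
grip_force: 0.0
```

```bash
cat > k.py <<'E'
from h import *
np.set_printoptions(precision=1,suppress=True)
c=read_camera("wrist");s=read_state();Rt=R.from_rotvec(s["tcp_rot"]).as_matrix();p=np.array(s["tool_pos"]);print(s["time"],p*1000,s["wrist_force"])
T=lambda u,z:(Rt.T@(atz(c,u,z)-p))[:2]*1000
for t,z in(("clamp_nest",.017),("thermometer_nest",.017),("limb_clamp",.017),("thermometer",.022)):
    r=tip_of("wrist",t);print(t,[(T(q["location"],z),round(q["p"],2)) for q in r[:1]])
# blue nests and thermometer by colour/mask
hsv=cv2.cvtColor(c["image"],cv2.COLOR_RGB2HSV)
b=cv2.inRange(hsv,(100,100,40),(130,255,255));n,l,st,_=cv2.connectedComponentsWithStats(b)
for i in range(1,n):
    if st[i,4]>60:
        x,y,w,h=st[i,:4];print("blue",st[i],[T(q,.0195) for q in((x,y),(x+w,y),(x,y+h),(x+w,y+h))])
for t,z in(("thermometer",.032),("limb_clamp",.05)):
  r=regions_of("wrist",t)
  if r:
    pts=np.argwhere(r[0]["mask"])[:,::-1]
    for f in(.02,.1,.3,.5,.7,.85,.95):
        y=int(np.quantile(np.unique(pts[:,1]),f));xs=pts[pts[:,1]==y,0];print(t,y,xs.min(),xs.max(),T((xs.min(),y),z),T((xs.max()+1,y),z))
    print("ends",T((pts[pts[:,1].argmin()]),z),T(pts[pts[:,1].argmax()],z))
E
python3 k.py
```

```text
13.85 [537.2  14.3 150.4] [ 0.1 -0.   0.6]
clamp_nest [(array([  -1.5, -136.5]), 0.83)]
thermometer_nest [(array([20.8, 42.2]), 0.77)]
limb_clamp [(array([   0.5, -139.4]), 0.62)]
thermometer [(array([21.9,  4.2]), 0.69)]
blue [ 285   95   23  112 2056] [array([80.7, 32.1]), array([80.6, 55.5]), array([-42.1,  36.3]), array([-42.1,  62.9])]
blue [109 124  31  22 117] [array([  51.9, -151.3]), array([  51.9, -118.8]), array([  28.8, -155.1]), array([  28.7, -121.8])]
blue [141 154   7  46  96] [array([  20. , -121.9]), array([  20. , -114.3]), array([ -33.3, -128.7]), array([ -33.3, -120.7])]
thermometer 97 254 258 [79.   0.6] [79.   5.5]
thermometer 106 253 258 [70.6 -0.4] [70.6  5.6]
thermometer 129 250 259 [48.2 -3.4] [48.2  6.7]
thermometer 152 246 260 [24.7 -7.7] [24.7  7.9]
thermometer 175 245 260 [-0.1 -9. ] [-0.1  8. ]
thermometer 192 244 260 [-19.3 -10.3] [-19.3   8.2]
thermometer 204 244 259 [-33.4 -10.5] [-33.4   7.2]
ends [80.9  1.6] [-40.5  -8.4]
limb_clamp 128 107 134 [  51.6 -139. ] [  51.5 -112.4]
limb_clamp 136 95 136 [  44.  -151.7] [  44.  -111.5]
limb_clamp 154 98 139 [  26.5 -151.9] [  26.5 -110.9]
limb_clamp 172 104 140 [   8.3 -149.2] [   8.3 -112.2]
limb_clamp 190 111 142 [ -10.7 -145.3] [ -10.7 -112.6]
limb_clamp 204 112 147 [ -26.1 -146.7] [ -26.1 -109.4]
limb_clamp 213 112 138 [ -36.2 -148.4] [ -36.2 -120. ]
ends [  52.5 -134.1] [ -42.  -126.1]
```

>>> apply_moves --fingers '[0.36, 0.36, 0.36, 0.36, 0.36, 0.36, 0.36, 0.36]' --travel '[[0, -0.01, 0.8], [0, 0, 0.8], [0, 0, 0.8], [0, 0, 0.5], [0, 0, 0.2], [0, 0, 0.1], [0, 0, 0.08], [0, 0, 0]]' --rotation '[[0, 0, 0], [0, 0, 0], [0, 0, 0], [0, 0, 0], [0, 0, 0], [0, 0, 0], [0, 0, 0], [0, 0, 0]]'

```text
time: 14.95
tool_pos: [0.5385, 0.0149, -0.0125]
tcp_rot: [3.112, 0.424, 0.003]
wrist_force: [-0.8, 0.5, 0.0]
width: 0.359
grip_force: 0.0
```

>>> apply_moves --fingers '[0.36, 0.36, 0.36]' --travel '[[0, 0, 0.04], [0, 0, 0.04], [0, 0, 0]]' --rotation '[[0, 0, 0], [0, 0, 0], [0, 0, 0]]'

```text
time: 15.25
tool_pos: [0.5376, 0.0147, -0.0172]
tcp_rot: [3.113, 0.424, 0.001]
wrist_force: [-0.4, -0.3, -0.0]
width: 0.363
grip_force: 0.0
```

>>> apply_moves --fingers '[0.36, 0.36, 0.36]' --travel '[[0, 0, 0.04], [0, 0, 0.03], [0, 0, 0]]' --rotation '[[0, 0, 0], [0, 0, 0], [0, 0, 0]]'

```text
time: 15.55
tool_pos: [0.5402, 0.0153, -0.0179]
tcp_rot: [-3.113, -0.423, -0.007]
wrist_force: [-2.7, 2.2, 15.1]
width: 0.362
grip_force: 7.6
```

>>> apply_moves --fingers '[0.36, 0.36, 0.36]' --travel '[[0, 0, 0.03], [0, 0, 0.03], [0, 0, 0]]' --rotation '[[0, 0, 0], [0, 0, 0], [0, 0, 0]]'

```text
time: 15.85
tool_pos: [0.5433, 0.0162, -0.0179]
tcp_rot: [-3.112, -0.423, -0.016]
wrist_force: [-3.4, 6.3, 27.3]
width: 0.362
grip_force: 13.7
```

>>> apply_moves --fingers '[0.36, 0.36, 0.25, 0.18, 0.12, 0.08, 0.05, 0.05]' --travel '[[0, 0, -0.17], [0, 0, 0], [0, 0, 0], [0, 0, 0], [0, 0, 0], [0, 0, 0], [0, 0, 0], [0, 0, 0]]' --rotation '[[0, 0, 0], [0, 0, 0], [0, 0, 0], [0, 0, 0], [0, 0, 0], [0, 0, 0], [0, 0, 0], [0, 0, 0]]'

```text
time: 16.65
tool_pos: [0.5369, 0.0147, -0.016]
tcp_rot: [-3.113, -0.424, 0.001]
wrist_force: [0.4, 0.1, 1.0]
width: 0.197
grip_force: 19.6
```

```bash
python3 k.py
```

```text
16.7 [537.   14.7 -16. ] [ 0.2 -0.5  0.2]
clamp_nest []
thermometer_nest [(array([25.2, 45.3]), 0.88)]
limb_clamp [(array([   6.7, -139. ]), 0.78)]
thermometer [(array([25.2, -0.2]), 0.65)]
blue [ 315   88   58  204 7665] [array([86.8, 27.9]), array([86.8, 55.2]), array([-28.6,  36. ]), array([-28.6,  70.8])]
blue [   0  148   57  149 1051] [array([  58.3, -128. ]), array([ 58.3, -99.4]), array([ -32.3, -153.9]), array([ -32.3, -119.5])]
blue [250 234  11  12 132] [array([10.2, -2.8]), array([10.2,  3.3]), array([ 2.7, -2.9]), array([2.7, 3.3])]
thermometer 93 252 260 [84.7 -1.6] [84.7  2.3]
thermometer 111 252 260 [77.2 -1.6] [77.2  2.4]
thermometer 156 245 264 [57.  -4.8] [57.   4.4]
thermometer 201 240 269 [34.7 -7.5] [34.7  7.1]
thermometer 246 238 268 [ 9.8 -8.9] [9.9 7.1]
thermometer 280 239 269 [-10.9  -8.7] [-10.9   8. ]
thermometer 302 239 268 [-25.4  -8.9] [-25.4   7.7]
ends [86.3 -0.3] [-33.7  -6.8]
limb_clamp 158 0 8 [  60.1 -102.4] [ 60.1 -98.8]
limb_clamp 173 0 16 [  53.9 -104.2] [ 53.9 -97.3]
limb_clamp 210 0 28 [  37.5 -108.9] [ 37.6 -96.5]
limb_clamp 247 0 28 [  19.6 -114. ] [  19.7 -101.1]
limb_clamp 283 0 45 [   0.5 -119.5] [  0.5 -97.9]
limb_clamp 311 0 20 [ -15.7 -124.1] [ -15.7 -113.9]
limb_clamp 329 0 23 [ -26.8 -127.3] [ -26.8 -115.3]
ends [  61.3 -102.1] [ -33.2 -129.1]
```

>>> apply_moves --fingers '[0.05, 0.05, 0.05, 0.05, 0.25, 0.25, 0.25, 0.25]' --travel '[[-0.03, 0.14, 0], [0, 0.14, 0], [0, 0.14, 0], [0, 0.14, 0], [0, 0, 0], [0, 0, 0], [0, 0, -0.1], [0, 0, -0.4]]' --rotation '[[0, 0, 0], [0, 0, 0], [0, 0, 0], [0, 0, 0], [0, 0, 0], [0, 0, 0], [0, 0, 0], [0, 0, 0]]'

```text
time: 17.8
tool_pos: [0.5407, -0.0122, 0.0077]
tcp_rot: [-3.112, -0.424, 0.008]
wrist_force: [0.4, -0.4, 0.2]
width: 0.249
grip_force: 0.0
```

>>> apply_moves --fingers '[0, 0, 0, 0, 0, 0, 0]' --travel '[[0, 0, -0.6], [0, 0, -0.9], [0, -0.2, -0.9], [0, -0.2, 0], [0, -0.2, 0], [0, 0, 0], [0, 0, 0]]' --rotation '[[0, 0, 0], [0, 0, 0], [0, 0, 0], [0, 0, 0], [0, 0, 0], [0, 0, 0], [0, 0, 0]]'

```text
time: 18.5
tool_pos: [0.5336, 0.0166, 0.1274]
tcp_rot: [-3.112, -0.426, 0.006]
wrist_force: [0.1, 0.4, 1.1]
width: -0.002
grip_force: 0.0
```

```bash
python3 k.py
```

```text
18.55 [533.8  16.4 127.4] [ 0.1 -0.3  0.1]
clamp_nest []
thermometer_nest [(array([27.4, 45.4]), 0.69)]
limb_clamp [(array([   8.9, -136.1]), 0.88)]
thermometer [(array([29.4, 32.4]), 0.8)]
blue [ 296   86   22  122 1984] [array([89. , 38.1]), array([89. , 58.6]), array([-33.8,  44.1]), array([-33.8,  67.7])]
blue [101 117  42  82 270] [array([  60.7, -148. ]), array([  60.8, -107.6]), array([ -23.7, -162.7]), array([ -23.7, -118.2])]
thermometer 90 291 294 [85.5 32.1] [85.5 35.7]
thermometer 100 291 292 [77.  32.5] [77.  34.3]
thermometer 124 285 295 [55.7 27.8] [55.7 38. ]
thermometer 149 281 296 [32.3 24.9] [32.3 40.1]
thermometer 174 279 296 [ 7.5 23.7] [ 7.6 41.4]
thermometer 192 278 295 [-11.2  23.3] [-11.2  41.3]
thermometer 204 278 294 [-24.2  23.6] [-24.2  40.9]
ends [87.2 32. ] [-31.9  31. ]
limb_clamp 121 98 127 [  60.1 -135.7] [  60.1 -109.8]
limb_clamp 129 85 130 [  53.2 -148.2] [  53.3 -108.1]
limb_clamp 149 87 133 [  35.6 -149.8] [  35.7 -107.9]
limb_clamp 169 94 134 [  17.2 -146.9] [  17.3 -109.5]
limb_clamp 189 103 137 [  -2.1 -142. ] [  -2.1 -109.3]
limb_clamp 204 103 142 [ -17.2 -144.6] [ -17.2 -106.5]
limb_clamp 214 104 133 [ -27.6 -145.4] [ -27.6 -116.5]
ends [  60.9 -117.4] [ -32.9 -145.3]
```

>>> apply_moves --fingers '[0, 0, 0, 0, 0, 0, 0, 0, 0, 0]' --travel '[[0.14, 0, 0.8], [0, 0, 0.8], [0, 0, 0.8], [0, 0, 0.36], [0, 0, 0.1], [0, 0, 0], [0, 0.14, 0], [0, 0.1, 0], [0, 0.1, 0], [0, 0.06, 0]]' --rotation '[[0, 0, 0], [0, 0, 0], [0, 0, 0], [0, 0, 0], [0, 0, 0], [0, 0, 0], [0, 0, 0], [0, 0, 0], [0, 0, 0], [0, 0, 0]]'

```text
time: 19.85
tool_pos: [0.5486, -0.0018, -0.0124]
tcp_rot: [3.112, 0.423, 0.003]
wrist_force: [-0.5, -0.0, 1.1]
width: 0.004
grip_force: 0.0
```

>>> apply_moves --fingers '[0, 0, 0]' --travel '[[0, 0.06, 0], [0, 0.04, 0], [0, 0, 0]]' --rotation '[[0, 0, 0], [0, 0, 0], [0, 0, 0]]'

```text
time: 20.15
tool_pos: [0.5488, -0.0062, -0.0135]
tcp_rot: [3.113, 0.424, 0.0]
wrist_force: [-0.1, -0.1, -0.6]
width: 0.001
grip_force: 0.0
```

```bash
python3 k.py | head -16
```

```text
20.2 [548.7  -6.  -13.6] [ 0.1 -0.2  0.1]
clamp_nest []
thermometer_nest [(array([20.5, 22.1]), 0.77)]
limb_clamp []
thermometer [(array([20.2, 14.4]), 0.85)]
blue [279 107   6  38 131] [array([78.1, 11.7]), array([78.1, 14.7]), array([59.5, 12.3]), array([59.5, 15.3])]
blue [ 293  107   28  185 3329] [array([78.1, 18.6]), array([78.2, 32.2]), array([-30.5,  23.4]), array([-30.4,  40.5])]
blue [  0 230  24  71 548] [array([  11.5, -143.2]), array([  11.5, -129.7]), array([ -37.2, -157.1]), array([ -37.2, -142.3])]
blue [281 242  11  13 112] [array([ 3.9, 15. ]), array([ 3.9, 21.3]), array([-4.6, 15.3]), array([-4.6, 21.7])]
thermometer 109 284 293 [78.  12.9] [78.  17.4]
thermometer 123 283 292 [71.8 12.7] [71.8 17.2]
thermometer 159 277 295 [55.2 10.4] [55.2 19.4]
thermometer 195 271 298 [37.1  7.9] [37.1 21.8]
thermometer 231 266 298 [17.3  5.8] [17.3 22.8]
thermometer 258 281 297 [ 1.3 14. ] [ 1.3 23.1]
thermometer 276 284 295 [-10.  16.] [-10.   22.5]
```

>>> apply_moves --fingers '[0, 0, 0, 0]' --travel '[[0, 0.06, 0], [0, 0.06, 0], [0, 0.03, 0], [0, 0, 0]]' --rotation '[[0, 0, 0], [0, 0, 0], [0, 0, 0], [0, 0, 0]]'

```text
time: 20.9
tool_pos: [0.5509, -0.0134, -0.0135]
tcp_rot: [3.113, 0.423, 0.0]
wrist_force: [0.1, -0.9, -1.1]
width: -0.001
grip_force: 0.0
```

```bash
python3 k.py | head -16
```

```text
20.95 [550.9 -13.3 -13.6] [-0.6 -0.3 -0.3]
clamp_nest []
thermometer_nest []
limb_clamp []
thermometer [(array([20.1, 14.3]), 0.59)]
blue [ 265  107   19  127 1291] [array([78.2,  4.8]), array([78.2, 14.1]), array([9. , 5.7]), array([ 9.1, 16.5])]
blue [292 107  14 117 851] [array([78.2, 18. ]), array([78.2, 24.8]), array([15.3, 20.7]), array([15.3, 28.5])]
blue [280 242  11  12 110] [array([ 4. , 14.4]), array([ 4. , 20.6]), array([-3.9, 14.6]), array([-3.9, 21. ])]
blue [  0 269  11  32 123] [array([ -14.1, -150.6]), array([ -14.1, -144.1]), array([ -37.2, -157.2]), array([ -37.2, -150.4])]
thermometer 110 284 292 [77.6 12.9] [77.6 16.9]
thermometer 124 283 291 [71.4 12.6] [71.4 16.7]
thermometer 160 277 294 [54.7 10.4] [54.7 18.9]
thermometer 196 270 298 [36.5  7.4] [36.5 21.7]
thermometer 232 266 298 [16.7  5.7] [16.7 22.7]
thermometer 259 281 297 [ 0.7 13.9] [ 0.7 23. ]
thermometer 277 285 295 [-10.7  16.5] [-10.7  22.5]
```

>>> apply_moves --fingers '[0, 0, 0]' --travel '[[0, 0.03, 0], [0, 0.02, 0], [0, 0, 0]]' --rotation '[[0, 0, 0], [0, 0, 0], [0, 0, 0]]'

```text
time: 21.55
tool_pos: [0.5515, -0.0157, -0.0135]
tcp_rot: [3.113, 0.424, 0.0]
wrist_force: [-0.5, -0.0, -0.4]
width: -0.002
grip_force: 0.0
```

>>> apply_moves --fingers '[0, 0, 0, 0, 0, 0]' --travel '[[0, -0.1, 0], [0, 0, -0.5], [0, -0.6, -0.8], [0, -0.6, -0.9], [-0.4, -0.6, -0.9], [0, 0, 0]]' --rotation '[[0, 0, 0], [0, 0, 0], [0, 0, 0], [0, 0, 0], [0, 0, 0], [0, 0, 0]]'

```text
time: 22.15
tool_pos: [0.5135, 0.0681, 0.1386]
tcp_rot: [-3.112, -0.428, -0.016]
wrist_force: [0.3, -0.8, -0.2]
width: -0.003
grip_force: 0.0
```

```bash
python3 k.py; python3 w.py w7; python3 - <<'E'
import cv2
a=cv2.imread("pics/w7.png")[60:260,80:400]
cv2.imwrite("pics/w7c.png",cv2.resize(a,None,fx=2.5,fy=2.5,interpolation=2))
E
```

```text
22.2 [512.8  66.9 135.8] [-0.1 -0.   0.2]
clamp_nest [(array([ 14.7, -81.1]), 0.81)]
thermometer_nest [(array([ 32.4, 102. ]), 0.64)]
limb_clamp [(array([ 14.1, -83.6]), 0.98)]
thermometer [(array([ 34.9, 101.8]), 0.71)]
blue [340  82  32 119 719] [array([94.3, 81.5]), array([ 94.3, 112.4]), array([-28.5,  93.2]), array([-28.5, 128.4])]
blue [161 112  31  26 123] [array([ 66.1, -94.2]), array([ 66.1, -63.3]), array([ 40.4, -96.8]), array([ 40.4, -65.1])]
thermometer 86 363 367 [90.5 99.8] [ 90.5 104.4]
thermometer 95 362 365 [82.6 99.8] [ 82.6 103.6]
thermometer 119 355 367 [60.6 95.7] [ 60.6 108.2]
thermometer 143 349 366 [37.5 92.3] [ 37.5 110.1]
thermometer 167 343 363 [13.1 88.8] [ 13.2 110.1]
thermometer 185 343 361 [-6.  90.7] [ -6.  110.4]
thermometer 197 340 359 [-19.2  88.8] [-19.2 109.8]
ends [ 92.3 101.4] [-25.9  94.7]
limb_clamp 157 25 32 [  27.2 -216.6] [  27.2 -209.1]
limb_clamp 161 12 43 [  23.4 -229.8] [  23.4 -199.7]
limb_clamp 171 0 53 [  13.6 -243.8] [  13.7 -192.4]
limb_clamp 180 0 56 [   4.7 -246.3] [   4.7 -191.4]
limb_clamp 189 0 54 [  -4.4 -248.8] [  -4.4 -195.3]
limb_clamp 196 3 46 [ -11.7 -247.9] [ -11.7 -204.8]
limb_clamp 201 10 36 [ -16.9 -242.4] [ -16.9 -215.8]
ends [  27.2 -216.6] [ -20.1 -238.3]
22.55 [0.5101 0.0647 0.1303] [0.9638 0.2666] 0.0006280069978263867 [-0.2105 -0.5894 -0.5494]
```

View pics/w7c.png

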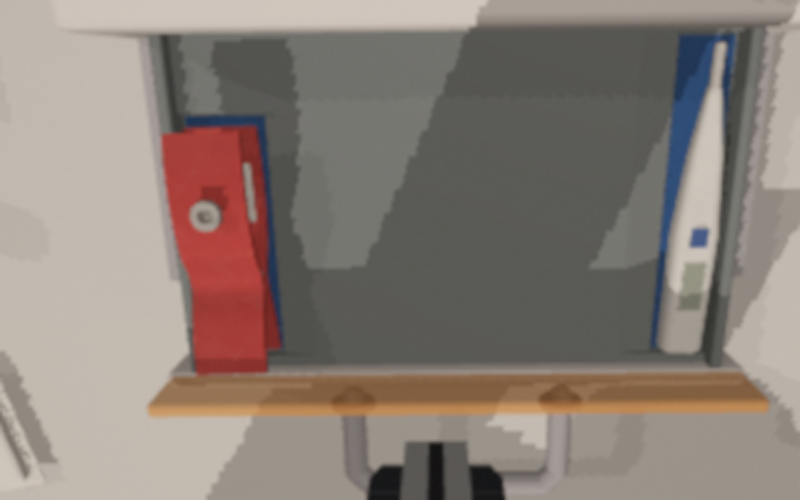

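The clamp lies in the left nest (215,250) and the thermometer in the right nest (695,200), with blue showing around both. I'll tap the thermometer's top to confirm it is down; if it is, contact comes at reported z ≈ -0.010.

>>> apply_moves --fingers '[0, 0, 0, 0, 0, 0, 0, 0]' --travel '[[0.16, 0.9, 0], [0.16, 0.9, 0], [0, 0.17, 0.8], [0, 0, 0.8], [0, 0, 0.8], [0, 0, 0.3], [0, 0, 0.04], [0, 0, 0]]' --rotation '[[0, 0, 0], [0, 0, 0], [0, 0, 0], [0, 0, 0], [0, 0, 0], [0, 0, 0], [0, 0, 0], [0, 0, 0]]'

```text
time: 23.35
tool_pos: [0.5533, -0.0254, -0.0046]
tcp_rot: [3.113, 0.424, 0.0]
wrist_force: [0.2, -0.1, -0.7]
width: -0.001
grip_force: 0.0
```

>>> apply_moves --fingers '[0, 0, 0]' --travel '[[0, 0, 0.05], [0, 0, 0.04], [0, 0, 0]]' --rotation '[[0, 0, 0], [0, 0, 0], [0, 0, 0]]'

```text
time: 23.65
tool_pos: [0.5538, -0.0253, -0.0082]
tcp_rot: [3.112, 0.424, 0.003]
wrist_force: [-0.0, -0.0, -0.6]
width: 0.002
grip_force: 0.0
```

>>> apply_moves --fingers '[0, 0]' --travel '[[0, 0, 0.05], [0, 0, 0]]' --rotation '[[0, 0, 0], [0, 0, 0]]'

```text
time: 23.85
tool_pos: [0.5542, -0.0252, -0.0101]
tcp_rot: [3.113, 0.424, 0.004]
wrist_force: [-1.3, -0.2, 7.3]
width: -0.003
grip_force: 3.8
```

Contact at -0.010 confirms that it is seated. Next I'll go back into the handle gap and push the tray home.

>>> apply_moves --fingers '[0, 0, 0, 0, 0, 0, 0, 0, 0]' --travel '[[0, 0, -0.5], [0, 0, -0.8], [-0.6, -0.65, 0], [-0.6, -0.65, 0], [-0.42, -0.5, 0], [0, 0, 0], [0, 0, 0.4], [0, 0, 0.4], [0, 0, 0]]' --rotation '[[0, 0, 0], [0, 0, 0], [0, 0, 0], [0, 0, 0], [0, 0, 0], [0, 0, 0], [0, 0, 0], [0, 0, 0], [0, 0, 0]]'

```text
time: 24.75
tool_pos: [0.4488, 0.0395, 0.0111]
tcp_rot: [-3.113, -0.424, 0.006]
wrist_force: [-0.8, -0.0, -0.2]
width: 0.001
grip_force: 0.0
```

>>> apply_moves --fingers '[0, 0, 0, 0, 0]' --travel '[[0, 0, 0.3], [0, 0, 0.22], [0, 0, 0], [0.08, 0, 0], [0.08, 0, 0]]' --rotation '[[0, 0, 0], [0, 0, 0], [0, 0, 0], [0, 0, 0], [0, 0, 0]]'

```text
time: 25.25
tool_pos: [0.4591, 0.0419, -0.0123]
tcp_rot: [3.113, 0.424, 0.001]
wrist_force: [-0.0, -1.2, 0.2]
width: 0.005
grip_force: 0.0
```

>>> apply_moves --fingers '[0, 0, 0, 0, 0, 0, 0, 0, 0, 0, 0, 0]' --travel '[[0.1, 0, 0], [0.14, 0, 0], [0.18, 0, 0], [0.22, 0, 0], [0.22, 0, 0], [0.22, 0, 0], [0.22, 0, 0], [0.22, 0, 0], [0.22, 0, 0], [0.22, 0, 0], [0.18, 0, 0], [0.14, 0, 0]]' --rotation '[[0, 0, 0], [0, 0, 0], [0, 0, 0], [0, 0, 0], [0, 0, 0], [0, 0, 0], [0, 0, 0], [0, 0, 0], [0, 0, 0], [0, 0, 0], [0, 0, 0], [0, 0, 0]]'

```text
time: 26.45
tool_pos: [0.5689, 0.0727, -0.0131]
tcp_rot: [-3.113, -0.424, 0.0]
wrist_force: [-3.8, 1.6, 1.3]
width: -0.001
grip_force: 1.7
```

>>> apply_moves --fingers '[0, 0, 0, 0]' --travel '[[0.1, 0, 0], [0.1, 0, 0], [0.08, 0, 0], [0, 0, 0]]' --rotation '[[0, 0, 0], [0, 0, 0], [0, 0, 0], [0, 0, 0]]'

```text
time: 26.85
tool_pos: [0.5826, 0.0761, -0.0128]
tcp_rot: [3.112, 0.424, 0.002]
wrist_force: [-1.4, 0.4, -0.4]
width: 0.002
grip_force: 0.6
```

>>> apply_moves --fingers '[0, 0, 0]' --travel '[[0.06, 0, 0], [0.06, 0, 0], [0.02, 0, 0]]' --rotation '[[0, 0, 0], [0, 0, 0], [0, 0, 0]]'

```text
time: 27.15
tool_pos: [0.5884, 0.0777, -0.0129]
tcp_rot: [3.113, 0.424, -0.001]
wrist_force: [-4.0, -2.6, 1.2]
width: 0.005
grip_force: 2.3
```

>>> apply_moves --fingers '[0, 0]' --travel '[[0.04, 0, 0], [0, 0, 0]]' --rotation '[[0, 0, 0], [0, 0, 0]]'

```text
time: 27.35
tool_pos: [0.5884, 0.0778, -0.0131]
tcp_rot: [3.112, 0.424, -0.007]
wrist_force: [-8.5, -2.8, 4.1]
width: -0.001
grip_force: 4.2
```

>>> apply_moves --fingers '[0, 0, 0]' --travel '[[0.04, 0, 0], [0.04, 0, 0], [0, 0, 0]]' --rotation '[[0, 0, 0], [0, 0, 0], [0, 0, 0]]'

```text
time: 27.65
tool_pos: [0.5882, 0.0778, -0.0134]
tcp_rot: [3.111, 0.425, -0.019]
wrist_force: [-16.7, -5.6, 12.8]
width: 0.002
grip_force: 9.1
```

>>> apply_moves --fingers '[0, 0, 0, 0, 0, 0]' --travel '[[-0.25, 0, 0], [0, 0, -0.5], [0, 0, -0.9], [0, 0, -0.9], [0, 0, -0.9], [0, 0, 0]]' --rotation '[[0, 0, 0], [0, 0, 0], [0, 0, 0], [0, 0, 0], [0, 0, 0], [0, 0, 0]]'

```text
time: 28.25
tool_pos: [0.5898, 0.0769, 0.1569]
tcp_rot: [3.112, 0.424, 0.03]
wrist_force: [1.2, 0.6, 0.8]
width: -0.002
grip_force: 0.0
```

```bash
python3 w.py w8 tray_handle start_button_top
```

```text
28.3 [0.5874 0.0767 0.1532] [0.9635 0.2675] -0.0012762168752101773 [ 0.3261 -0.5736 -0.1625]
tray_handle [252.5 205.4] 0.86 [0.5593 0.0702 0.042 ] tool: [-0.0303 -0.0016  0.1108]
start_button_top [353.2 138.5] 0.79 [0.6586 0.0096 0.092 ] tool: [0.0498 0.0836 0.0621]
```

View pics/w8b.png

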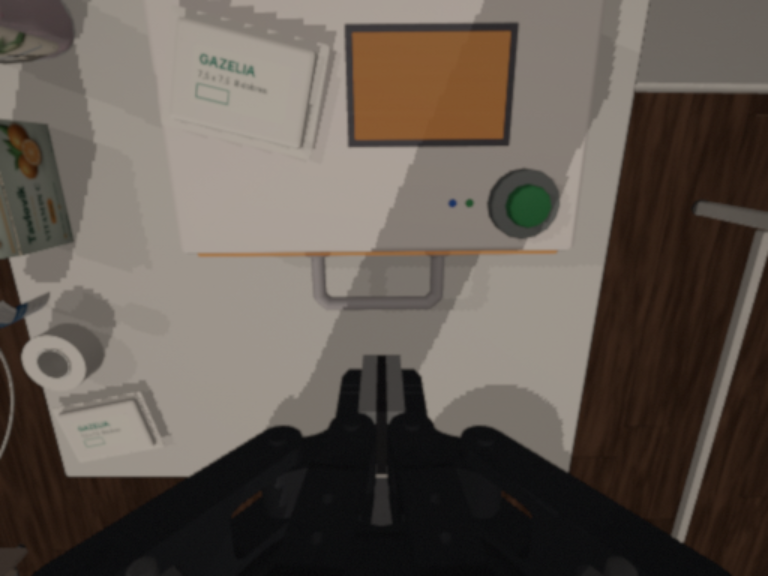

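The tray is home: the panel edge at row 253 lies against the housing. The button is at (530,206). Now over it and press.

>>> apply_moves --fingers '[0, 0, 0, 0, 0, 0]' --travel '[[0.5, 0.83, 0], [0.5, 0.83, 0], [0, 0, 0.7], [0, 0, 0.7], [0, 0, 0.16], [0, 0, 0]]' --rotation '[[0, 0, 0], [0, 0, 0], [0, 0, 0], [0, 0, 0], [0, 0, 0], [0, 0, 0]]'

```text
time: 29.0
tool_pos: [0.6494, 0.0097, 0.065]
tcp_rot: [-3.112, -0.424, 0.011]
wrist_force: [-0.2, -0.5, 0.1]
width: -0.0
grip_force: 0.0
```

>>> apply_moves --fingers '[0, 0, 0, 0]' --travel '[[0, 0, 0.1], [0, 0, 0.08], [0, 0, 0.08], [0, 0, 0]]' --rotation '[[0, 0, 0], [0, 0, 0], [0, 0, 0], [0, 0, 0]]'

```text
time: 29.4
tool_pos: [0.6538, 0.0099, 0.0573]
tcp_rot: [3.112, 0.424, 0.005]
wrist_force: [1.3, -0.1, 2.5]
width: -0.001
grip_force: 1.2
```

>>> apply_moves --fingers '[0, 0, 0]' --travel '[[0.04, 0, 0.08], [0, 0, 0.06], [0, 0, 0]]' --rotation '[[0, 0, 0], [0, 0, 0], [0, 0, 0]]'

```text
time: 29.7
tool_pos: [0.655, 0.0101, 0.0544]
tcp_rot: [3.112, 0.424, 0.001]
wrist_force: [-11.7, -0.3, 24.0]
width: -0.005
grip_force: 12.2
```

>>> apply_moves --fingers '[0, 0, 0, 0, 0]' --travel '[[0, 0, -0.4], [0.06, 0, 0], [0, 0, 0], [0, 0, 0], [0, 0, 0]]' --rotation '[[0, 0, 0], [0, 0, 0], [0, 0, 0], [0, 0, 0], [0, 0, 0]]'

```text
time: 30.2
tool_pos: [0.6562, 0.0111, 0.0674]
tcp_rot: [-3.112, -0.424, 0.004]
wrist_force: [0.1, -0.3, -0.1]
width: 0.002
grip_force: 0.0
```

>>> apply_moves --fingers '[0, 0, 0]' --travel '[[0, 0, 0.06], [0, 0, 0], [0, 0, 0]]' --rotation '[[0, 0, 0], [0, 0, 0], [0, 0, 0]]'

```text
time: 30.5
tool_pos: [0.6569, 0.011, 0.0654]
tcp_rot: [-3.113, -0.424, 0.002]
wrist_force: [0.5, 0.4, -0.8]
width: 0.0
grip_force: 0.0
```

>>> apply_moves --fingers '[0, 0, 0]' --travel '[[0, 0, 0.06], [0, 0, 0], [0, 0, 0]]' --rotation '[[0, 0, 0], [0, 0, 0], [0, 0, 0]]'

```text
time: 30.8
tool_pos: [0.6573, 0.011, 0.0629]
tcp_rot: [-3.113, -0.424, 0.0]
wrist_force: [-0.6, -0.1, -0.7]
width: 0.002
grip_force: 0.0
```

>>> apply_moves --fingers '[0, 0, 0]' --travel '[[0, 0, 0.06], [0, 0, 0], [0, 0, 0]]' --rotation '[[0, 0, 0], [0, 0, 0], [0, 0, 0]]'

```text
time: 31.1
tool_pos: [0.6573, 0.011, 0.06]
tcp_rot: [-3.113, -0.424, 0.0]
wrist_force: [0.1, -0.2, 1.0]
width: 0.002
grip_force: 0.0
```

>>> apply_moves --fingers '[0, 0, 0]' --travel '[[0, 0, 0.06], [0, 0, 0], [0, 0, 0]]' --rotation '[[0, 0, 0], [0, 0, 0], [0, 0, 0]]'

```text
time: 31.4
tool_pos: [0.6577, 0.011, 0.0574]
tcp_rot: [3.113, 0.424, 0.001]
wrist_force: [-0.1, 1.0, 3.1]
width: -0.003
grip_force: 1.2
```

>>> apply_moves --fingers '[0, 0, 0, 0]' --travel '[[0, 0, 0.06], [0, 0, 0.03], [0, 0, 0.02], [0, 0, 0]]' --rotation '[[0, 0, 0], [0, 0, 0], [0, 0, 0], [0, 0, 0]]'

```text
time: 31.8
tool_pos: [0.6579, 0.011, 0.0546]
tcp_rot: [3.113, 0.424, 0.002]
wrist_force: [-6.1, -0.2, 15.4]
width: -0.002
grip_force: 7.7
```

>>> apply_moves --fingers '[0, 0, 0, 0, 0]' --travel '[[0, 0, -0.3], [0, 0, -0.6], [0, 0, -0.9], [0, 0, -0.9], [0, 0, 0]]' --rotation '[[0, 0, 0], [0, 0, 0], [0, 0, 0], [0, 0, 0], [0, 0, 0]]'

```text
time: 32.3
tool_pos: [0.6626, 0.0109, 0.1956]
tcp_rot: [3.111, 0.424, 0.022]
wrist_force: [1.0, -0.6, 0.4]
width: 0.004
grip_force: 0.0
```

```bash
python3 -c "
from workcell import *
print(finish_job())"
```

```text
the job is handed in; nothing more can be done
None
```

I handed the job in at about 32 s: clamp and thermometer in their nests, tray pushed home, and the start button pressed to its stop and released. The final verdict was not shown to me.

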